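# Turn the sample changer to the probe and start the reading

### The arm

A 7-joint arm with a two-finger parallel gripper is mounted at the origin on a cart in front of the work surface, level with it; the furniture and walls round the work are solid. World frame = base frame: x ahead of the robot, y to its left, z up, the work surface at z = 0. Lengths are in mm, angles in rad, forces in N, time in s.
With the tool pointing down it reaches from about 425 to 800 mm from the base axis. Payload 8.3 kg.
Tool frame: the origin (TCP) lies on the front face of the gripper's body, between the roots of the fingers; the fingertips stand 73 mm ahead of it and the grasp point (between the pads) lies grasp_offset ahead of it (grasp_offset is the distance from the TCP to the grasp point, in mm); z points along the fingers, x is the direction in which the jaws open and shut, and the axes are right-handed (so a half turn about z gives the same grasp; the last joint's range is limited). The gripper opens to 85 mm and grips with 20 to 120 N. Pads are 22 mm wide; open, the fingers measure 114 mm over their backs; the gripper's body (76 mm by 85 mm) begins 54 mm behind the grasp point. The pads swing forward as they close: fully open they stand 13 mm farther back than shut.
Start: joints at [-1.306, 0.383, 0.016, 1.37, -0.006, 1.388, -0.046], TCP at [201.179, 591.722, 303.879] pointing down, gripper open.
Joint ranges: [-2.95, 2.95], [-0.25, 2.06], [-1.52, 1.56], [0.18, 2.33], [-1.44, 4.58], [0.02, 2.06], [-3.01, 3.01]. Speed limits (rad/s): [2.39, 2.39, 3.01, 3.01, 3.14, 3.14, 3.14].

### API

Orientations are given as a unit quaternion [w, x, y, z].
In Python, from bench import sense, capture, get_calibration, close_job, grasp_offset gives the robot as it stands. The module is installed in compiled form; this text tells all that it offers.
- The arm moves only by the tool arm_command, never from a script. Its argument "plan" is a list of rows, each a list of 3 entries, a list of its own where there are three numbers: the finger opening in cm, from 0 to 8.54, then the shift along the tool's x, y, z in cm, then the turn about the tool's z in rad. A call has 1 to 20 rows; each row shifts and turns the commanded pose from where the row before left it, along the tool's axes as they then stand; what a row does not reach is not made up. A row lasts 1/8 s, in which the tool goes at most 62.5 mm and 10.7 degrees, less where a joint would pass 70% of its speed; a pose out of reach is approached as far as the arm can. A call is refused whole if a number of a shift passes 6.25 or a number of a turn 0.188, either way. A call with a gripper value outside its range is refused whole. The fingers move at their own pace and stop on an object; "newtons" is the grip in N (left out, the last holds). Time passes only in rows, so rows that do not move let the fingers close. It gives the time, the measured TCP pose, the force and the opening at its end, in the units of the state.
- sense(): the state, without advancing time (a new reading comes with each control period).
- capture(name): name is "scene" or "side" or "wrist"; returns (picture, depth): 384x512x3 uint8, blue, green, red; 384x512 float32, mm along the optical axis (not along the pixel's ray), 0 where there is no reading.
- get_calibration(name): a dict with "K" (3x3 intrinsics, pixels), "pose" (4x4, takes a point from camera to world coordinates). Camera axes: x right, y up, looking along -z (the intrinsics and any distortion apply to the point x, -y, -z); pixel columns grow to the right and rows downward; lengths in mm; the calibration is good to about 2 mm. A picture is of the moment at which its call begins: read the wrist's pose just before it. get_calibration takes no time and is no camera call; for the wrist camera it gives the pose at the moment of the call.
- close_job(): hands the job in, once; it reports no verdict.
The state is a dict: "time_s": time; "q": joint angles; "joint_vel": joint speeds; "tau": joint torques, N m; "tcp_pos": TCP position; "eef_rot": TCP orientation; "ft_force": force on the tool from outside, world axes, zero at the start; "ft_torque": the same for the moment, N m; "finger_gap": finger opening in mm.
Only numpy, scipy, OpenCV 4.12 (cv2) and the standard library are available. Lean on these libraries where they do the work, as an engineer would, in place of code of your own. Each camera call takes 0.05 s, during which the arm holds its last target.

### The job

With a fingertip, gently push one of the bare arms of the rotary sample changer to turn it until the copper-wound bobbin stands right in front of the probe tip, lined up with it, and then, with the changer at rest, press the red start button on the grey readout box and let it go. Do not grasp or lift anything and do not touch the probe or the three samples: the samples stay in their dishes, and the other things on the table stay where they are. Finish clear of everything.

Things in the scene. Friction and masses are not known exactly. Their poses are not given: they have to be found in the camera images.
- changer: Rotary sample changer; origin on its vertical turning axis at table height. Grey round foot fixed to the table (110 mm diameter, 12 mm high), bearing post (28 mm diameter), and on it a rotor that cannot be lifted: a hub (38 mm) and three straight level aluminium arms 120 degrees apart, each ending in a round white dish.
- hub (a point): Top centre of the rotor's hub, on the turning axis, 54 mm above the table. The arms are 10 mm wide with upright sides from 26 to 48 mm above the table; their bare part runs from 19 to 97 mm from the axis.
- rotor (a joint): Turning angle of the rotor relative to its start, rad: 0 at the start, positive anticlockwise seen from above, free over nearly a full turn either way. Light friction (0.09 N m, about 1.5 N at 60 mm from the axis) and damping (0.1 N m s); it stays where it is left.
- dish_0 (a point): Centre of the inner floor of one of the three white dishes, 120 mm from the turning axis, 50 mm above the table; it moves with the rotor. Each dish is 43 mm outside, 38 mm inside, with its rim 56 mm above the table, and holds one sample; which sample is in which dish varies.
- dish_1 (a point): The same for the dish 120 degrees anticlockwise from dish_0.
- dish_2 (a point): The same for the dish 240 degrees anticlockwise from dish_0.
- bobbin: The sample to be read: small bobbin wound with copper wire, black end discs, 31 mm diameter, 24 mm tall, loose and upright in one dish (up to 4 mm play). Origin at the centre of its underside, z up.
- weight_0: Another sample: round brass-coloured slotted weight, 33 mm diameter, 10 mm thick, lying loose in a dish. Origin at the centre of its underside.
- weight_2: The third sample: a like brass-coloured slotted weight, 30 mm diameter, 8 mm thick, lying loose in a dish. Origin at the centre of its underside.
- probe: Fixed probe stand; origin on the changer's axis at table height, x axis pointing out along the probe. A flat steel bar (6 mm high) leads out from under the changer to a round foot and post 180 mm from the axis; a black clamp block there (top 80 mm above the table, the highest part) holds a blue barrel with a thin steel tip pointing back at the axis.
- probe_tip (a point): End of the probe's steel tip, 147 mm from the turning axis, 64 mm above the table.
- probe_spot (a point): The measuring spot, a point in the air right in front of the probe tip: 120 mm from the turning axis, 50 mm above the table, where the centre of the bobbin's underside (and of its dish's floor) belongs. It does not move.
- start_top (a point): Centre of the top of the red round start button (26 mm diameter, top 51 mm above the table) on the grey readout box (80 x 70 mm, fixed to the table). It is pressed straight down; nothing higher stands on the box.
- start (a joint): Travel of the start button, m: 0 released, 0.006 fully down, sprung (about 4 N when fully down).
- eraser: Bystander: white and blue eraser, 20 x 42 x 12 mm, loose on the table.
- croc_clip: Bystander: small crocodile clip with black grip, 11 x 62 x 11 mm, loose on the table.
- hex_key: Bystander: black bent hex key, 27 x 80 x 4 mm, loose on the table.
Not all that is in view belongs to the job. What is meant by the bobbin is not purple, and is the smaller of those in its own colour.

How it is judged:
By the outcome, as a careful person would: the job done as asked, in the order asked, and still so for the second after the job is handed in, with the robot touching nothing.
It also fails if it takes over 56 s, if anything falls off the work surface, if the arm or the gripper's body presses on something with over 40 N, if the wrist force passes 120 N, or if a joint passes its speed limit or range.

## Working session

There is one attempt and no reset: what is moved stays moved. The work goes in short steps, Python scripts to look and compute and a tool call to move; the robot and the scene stay as the last step left them, time stands still between calls to the robot, and variables do not carry over. Pictures are saved under pics/ and viewed, and the job is handed in when it is done.

Besides the shell and the picture viewer there is one more tool, called after "Emit:" by a JSON object that holds its "api" and its "payload". arm_command: Moves the arm, as the interface text tells. Its arguments: {"type":"object","properties":{"plan":{"type":"array"},"newtons":{"type":"number"}},"required":["plan"]}

```bash
mkdir -p pics
python3 - <<'E'
from bench import *
import cv2,numpy as np
for n in ("scene","side","wrist"):
    c=get_calibration(n); p,d=capture(n)
    cv2.imwrite(f"pics/{n}0.png",p); np.savez(f"{n}0.npz",p=p,d=d,K=c["K"],T=c["pose"])
    print(n,{k:np.round(v,3).tolist() if k in("K","pose") else v for k,v in c.items()})
s=sense();print(s, grasp_offset)
E
```

```text
scene {'K': [[475.681, 0.0, 254.888], [0.0, 475.681, 192.148], [0.0, 0.0, 1.0]], 'pose': [[0.765, 0.373, -0.525, -127.597], [-0.644, 0.437, -0.628, -683.803], [-0.005, 0.818, 0.575, 736.645], [0.0, 0.0, 0.0, 1.0]]}
side {'K': [[456.914, 0.0, 253.944], [0.0, 456.914, 183.181], [0.0, 0.0, 1.0]], 'pose': [[0.922, 0.17, -0.348, 82.812], [-0.388, 0.404, -0.829, -910.123], [-0.0, 0.899, 0.438, 603.14], [0.0, 0.0, 0.0, 1.0]]}
wrist {'K': [[343.82, 0.0, 252.839], [0.0, 343.82, 192.87], [0.0, 0.0, 1.0]], 'pose': [[0.321, -0.91, -0.261, 135.763], [0.947, 0.307, 0.092, 615.178], [-0.003, -0.277, 0.961, 373.221], [0.0, 0.0, 0.0, 1.0]]}
{'time_s': 0.15, 'q': array([-1.30590026,  0.38408645,  0.016361  ,  1.37093089, -0.00629975,
        1.38821411, -0.0464677 ]), 'joint_vel': array([-0.00093468, -0.00059651,  0.00028054, -0.00336649, -0.00083087,
        0.00075939,  0.0002055 ]), 'tau': array([ 1.87960031e-03, -6.28149176e+01,  8.45645964e-01, -3.72170484e+01,
        1.67178997e-02,  1.09309822e-02, -1.40810619e-05]), 'tcp_pos': array([201.0830361 , 591.46250639, 303.0743406 ]), 'eef_rot': array([ 4.67437263e-04,  8.12973776e-01,  5.82299757e-01, -6.43084188e-04]), 'ft_force': array([-0.53478369, -0.12218998, -1.11733442]), 'ft_torque': array([-0.00206021, -0.0070524 ,  0.00012055]), 'finger_gap': 85.51412910483094} 53.900000000000006
```

View pics/scene0.png

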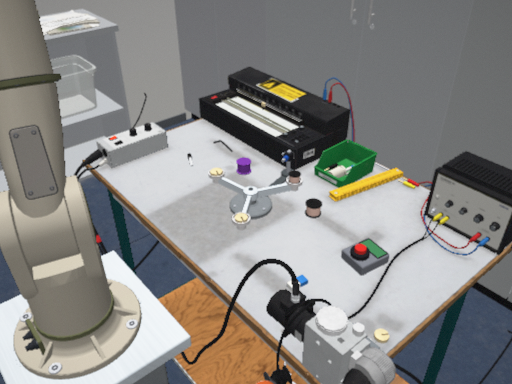

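View pics/side0.png

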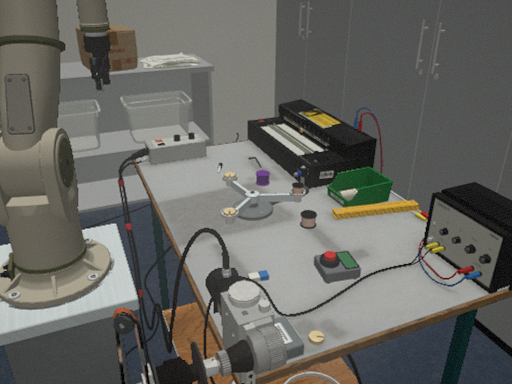

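View pics/wrist0.png

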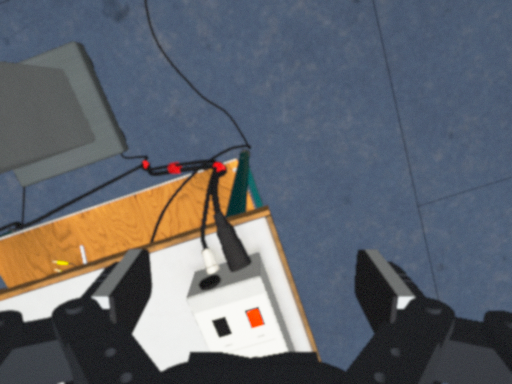

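```bash
cat > h.py <<'E'
import numpy as np
def load(n):
    z=np.load(n+".npz");return z["p"],z["d"],z["K"],z["T"]
def ray(K,T,u,v):
    d=np.array([(u-K[0,2])/K[0,0],-(v-K[1,2])/K[1,1],-1.]);return T[:3,3],T[:3,:3]@d
def onz(K,T,u,v,z):
    o,d=ray(K,T,u,v);return o+d*(z-o[2])/d[2]
def pt(K,T,D,u,v):
    o,d=ray(K,T,u,v);return o+d*D[int(round(v)),int(round(u))]
def proj(K,T,P):
    q=np.linalg.inv(T)@np.append(P,1);return K[0,0]*q[0]/-q[2]+K[0,2],K[1,1]*-q[1]/-q[2]+K[1,2]
E
python3 - <<'E'
from h import *
import cv2
for n,(u,v) in {"scene":(190,120),"side":(190,140)}.items():
    p,d,K,T=load(n+"0")
    c=p[v:v+130,u:u+170]; cv2.imwrite(f"pics/{n}c.png",cv2.resize(c,(784,600),interpolation=cv2.INTER_CUBIC))
E
```

```text
(no output)
```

View pics/scenec.png

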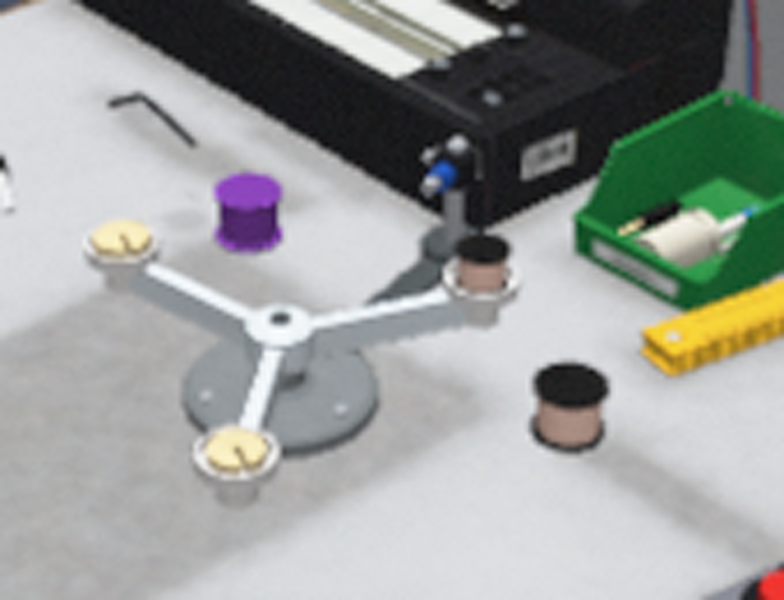

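View pics/sidec.png

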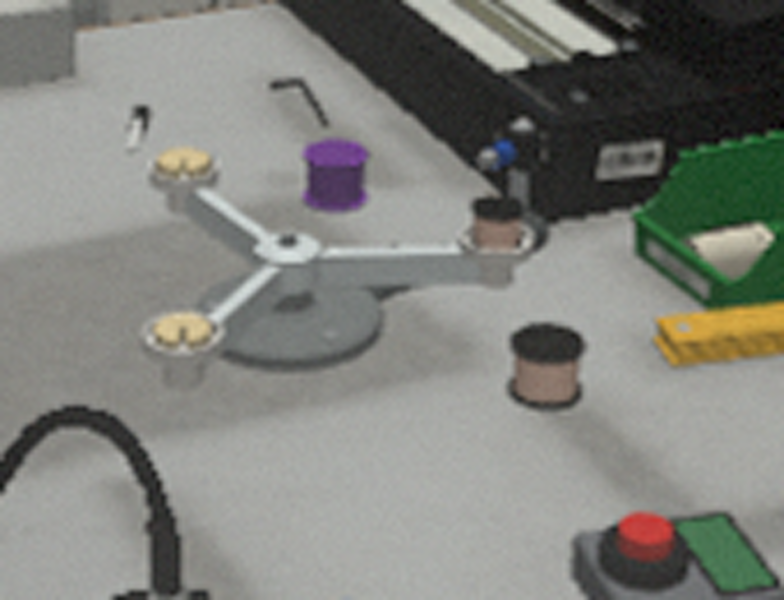

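Run:
```python
from h import *
import cv2
S=load("scene0");D=load("side0")
pts={"hub":((280,321),(288,245),54),"bob":((481,278),(497,239),56),"w_far":((121,243),(184,170),58),"w_near":((237,454),(182,334),58),"foot":((281,392),(290,324),12),
"blue":((442,174),(504,153),None),"pfoot":((445,244),None,5),"purple_top":((249,190),(336,155),None),"cop2_top":((570,384),(547,343),None),"clampTop":((457,143),(522,125),80),"tray":((577,248),(640,240),0),"yellow":((650,368),(665,365),0)}
for k,(a,b,z) in pts.items():
    r=[]
    A=None if a is None else (190+a[0]/4.612,120+a[1]/4.615); B=None if b is None else (190+b[0]/4.612,140+b[1]/4.615)
    if z is not None:
        for c,q in((S,A),(D,B)):
            if q: r.append(np.round(onz(c[2],c[3],*q,z),1))
    if A and B:
        o1,d1=ray(S[2],S[3],*A);o2,d2=ray(D[2],D[3],*B)
        s=np.linalg.lstsq(np.c_[d1,-d2],o2-o1,rcond=None)[0]
        p1=o1+s[0]*d1;p2=o2+s[1]*d2;r.append(("tri",np.round((p1+p2)/2,1),round(np.linalg.norm(p1-p2),1)))
    print(k,*r)
# red button
for c in (S,D):
    h=cv2.cvtColor(c[0],cv2.COLOR_BGR2HSV)
    m=((h[...,0]<6)|(h[...,0]>174))&(h[...,1]>150)&(h[...,2]>110); m[:, :310]=0; m[:,400:]=0;m[:230]=0;m[280:]=0
    ys,xs=np.nonzero(m);print("red",xs.mean(),ys.mean(),xs.min(),xs.max(),ys.min(),ys.max())
    P=[pt(c[2],c[3],c[1],x,y) for x,y in zip(xs,ys)];P=np.array(P);print(np.median(P,0),P[:,2].max()); t=P[P[:,2]>47];print("top",len(t),t.mean(0))
```

```text
hub [495.5  77.3  54. ] [493.   75.8  54. ] ('tri', array([493.3,  75.3,  55. ]), np.float64(1.8))
bob [606.1  34.5  56. ] [604.3  32.8  56. ] ('tri', array([605.5,  34.3,  55.7]), np.float64(1.3))
w_far [472.6 192.1  58. ] [470.1 185.1  58. ] ('tri', array([474.9, 196.6,  53.4]), np.float64(2.6))
w_near [401.2  -2.7  58. ] [399.9  -3.6  58. ] ('tri', array([400.2,  -3.6,  58.4]), np.float64(1.0))
foot [490.2  70.8  12. ] [487.5  59.8  12. ] ('tri', array([497.2,  80.5,   1. ]), np.float64(3.8))
blue ('tri', array([654.6, 119.1,  65.2]), np.float64(1.8))
pfoot [670.5 129.9   5. ]
purple_top ('tri', array([586.9, 218.5,  34.3]), np.float64(3.0))
cop2_top ('tri', array([593.9, -47.9,  33.6]), np.float64(1.6))
clampTop [669.9 122.6  80. ] [667.  121.4  80. ] ('tri', array([666.5, 119.6,  81.7]), np.float64(1.8))
tray [734.8  79.2   0. ] [739.9  93.2   0. ] ('tri', array([721. ,  66.1,  14.5]), np.float64(4.2))
yellow [675.3 -35.7   0. ] [672.1 -45.8   0. ] ('tri', array([686.2, -26.3, -12.1]), np.float64(3.2))
red 360.12264150943395 248.82075471698113 354 366 243 254
[ 536.48554622 -241.23578098   48.95044241] 52.33721795429403
top 73 [ 537.84913639 -239.20456364   49.6407968 ]
red 329.78333333333336 254.5 324 335 251 260
[ 537.07327721 -238.89046171   49.84919675] 603.1397040856366
top 58 [ 529.1760368  -250.38489804   59.4353424 ]
```

Emit:
{"api": "arm_command", "payload": {"plan": [[0, [-2.98, 3.98, 0], 0], [0, [-2.98, 3.98, 0], 0], [0, [-2.98, 3.98, 0], 0], [0, [-2.98, 3.98, 0], 0], [0, [-2.98, 3.98, 0], 0], [0, [-2.98, 3.98, 0], 0], [0, [-2.98, 3.98, 0], 0], [0, [-2.98, 3.98, 0], 0], [0, [-2.98, 3.98, 0], 0], [0, [-2.98, 3.98, 0], 0], [0, [-2.98, 3.98, 0], 0], [0, [-2.98, 3.98, 0], 0], [0, [-2.98, 3.98, 0], 0], [0, [0, 0, 0], 0], [0, [0, 0, 0], 0]], "newtons": 20}}

```text
time_s: 2.02
tcp_pos: [566.1, 58.7, 303.4]
eef_rot: [-0.0, 0.813, 0.582, -0.0]
ft_force: [0.4, 1.1, -0.6]
finger_gap: -0.1
```

```bash
cat > snap.py <<'E'
import sys
from bench import *
import cv2,numpy as np
i=sys.argv[1]
for n in sys.argv[2:]:
    c=get_calibration(n); p,d=capture(n)
    cv2.imwrite(f"pics/{n}{i}.png",cv2.resize(p,(800,600),interpolation=cv2.INTER_CUBIC)); np.savez(f"{n}{i}.npz",p=p,d=d,K=c["K"],T=c["pose"])
s=sense();print(s["time_s"],s["tcp_pos"],s["eef_rot"],s["ft_force"],s["finger_gap"])
E
python3 snap.py 1 wrist scene
```

```text
2.125 [565.89696708  59.79215086 303.66877183] [-4.17664518e-04  8.12393794e-01  5.83109029e-01 -9.96338833e-05] [-0.31729923 -0.15118747  0.17293884] 0.11153175494017883
```

View pics/wrist1.png

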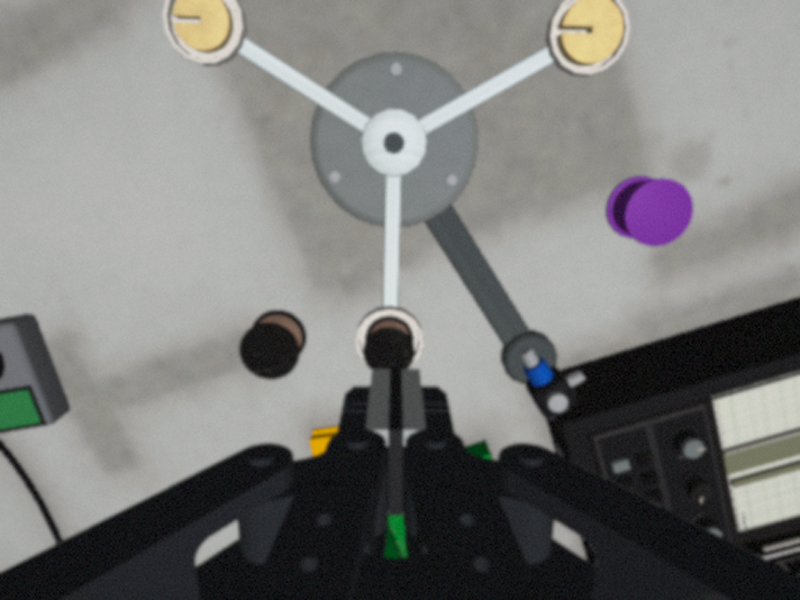

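Run:
```python
from h import *
import cv2
p,d,K,T=load("wrist1")
f=1.5625
P={}
for k,u,v,z in [("hub",394,142,54),("bobdish",390,341,56),("wA",203,23,56),("wB",590,32,56),("foot",394,139,12),("blue",539,373,64),("pfoot",529,355,8),("bar",444,212,6),("bar2",510,322,6),("tip",528,357,64)]:
    P[k]=onz(K,T,u/f,v/f,z);print(k,P[k].round(1),d[int(v/f),int(u/f)])
h=P["hub"]
for k in P:
    q=P[k]-h;print(k,round(np.hypot(*q[:2]),1),round(np.degrees(np.arctan2(q[1],q[0])),2))
c=p[190:290,300:400];cv2.imwrite("pics/pr.png",cv2.resize(c,(600,600),interpolation=cv2.INTER_CUBIC))
```

```text
hub [497.8  82.2  54. ] 304.70667
bobdish [610.6  41.2  56. ] 317.37045
wA [407.1   4.8  56. ] 285.36472
wB [477.9 200.2  56. ] 288.3763
foot [495.6  82.7  12. ] 303.43164
blue [657.7 123.4  64. ] 326.2539
pfoot [669.9 127.5   8. ] 326.07156
bar [551.4  99.7   6. ] 365.46072
bar2 [641.8 121.3   6. ] 386.69995
tip [645.1 119.7  64. ] 327.25967
hub 0.0 0.0
bobdish 120.0 -19.94
wA 119.2 -139.57
wB 119.7 99.55
foot 2.2 165.02
blue 165.1 14.47
pfoot 178.0 14.76
bar 56.4 18.07
bar2 149.2 15.21
tip 152.0 14.28
```

View pics/pr.png

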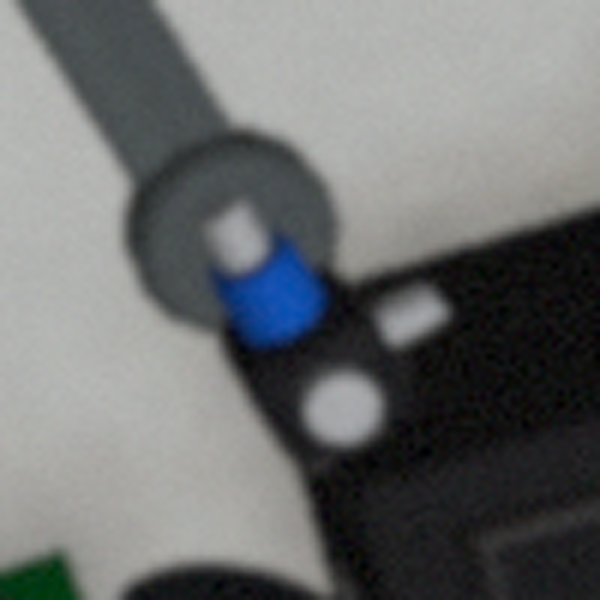

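Emit:
{"api": "arm_command", "payload": {"plan": [[0, [-2.25, -0.95, 0], 0.02], [0, [-2.25, -0.95, 0], 0], [0, [0, 0, 4.0], 0], [0, [0, 0, 4.0], 0], [0, [0, 0, 4.0], 0], [0, [0, 0, 4.0], 0], [0, [0, 0, 2.5], 0], [0, [0, 0, 1.25], 0], [0, [0, 0, 0], 0], [0, [0, 0, 0], 0], [0, [0, 0, 0], 0]]}}

```text
time_s: 3.5
tcp_pos: [534.1, 22.4, 107.5]
eef_rot: [0.0, 0.819, 0.574, 0.001]
ft_force: [0.2, 0.5, 0.0]
finger_gap: -0.1
```

```bash
python3 snap.py 2 wrist side scene
```

```text
3.65 [533.78712147  22.2483871  106.97245998] [1.59453417e-04 8.18778908e-01 5.74108747e-01 4.70400463e-04] [-0.21238468  0.29792105 -0.02890676] -0.11975241689681308
```

View pics/wrist2.png

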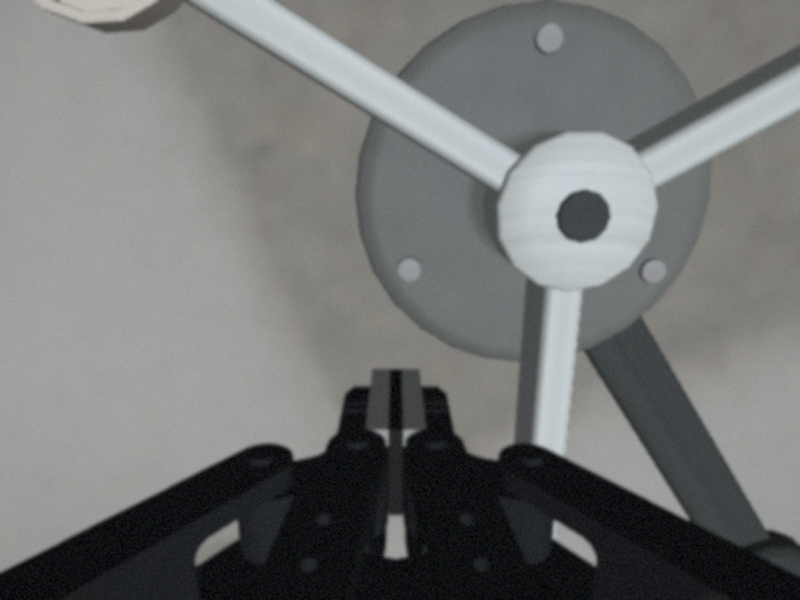

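View pics/side2.png

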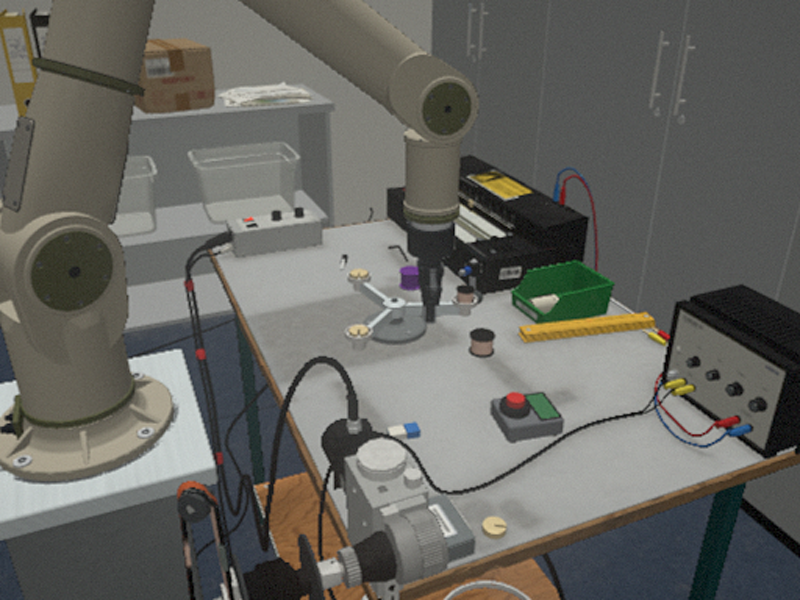

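Run:
```python
from h import *
p,d,K,T=load("wrist2");f=1.5625
h=onz(K,T,578/f,210/f,54)
for k,u,v,z in [("hubhole",583,216,54),("hub",578,210,54),("armL",545,440,48),("armR",569,440,48),("armL2",553,300,48),("armR2",580,300,48),("tipL",372,370,34),("tipR",418,370,34),("bkL",345,395,40),("bkR",450,395,40),("tipcenter_hub",395,370,34)]:
    q=onz(K,T,u/f,v/f,z);print(k,q.round(1),(q-[534,22.3,0]).round(1),pt(K,T,d,u/f,v/f).round(1))
```

```text
hubhole [498.3  82.5  54. ] [-35.7  60.2  54. ] [497.7  81.8  56.5]
hub [496.6  81.7  54. ] [-37.4  59.4  54. ] [495.9  80.9  57. ]
armL [555.2  59.5  48. ] [21.2 37.2 48. ] [555.9  59.6  46.9]
armR [557.4  65.6  48. ] [23.4 43.3 48. ] [590.9  72.6  -1.3]
armL2 [517.6  71.9  48. ] [-16.4  49.6  48. ] [517.8  72.   47.5]
armR2 [519.9  78.3  48. ] [-14.1  56.   48. ] [519.9  78.3  47.9]
tipL [525.5  19.8  34. ] [-8.5 -2.5 34. ] [523.1  21.   40.1]
tipR [530.   32.3  34. ] [-4. 10. 34.] [5.443e+02 2.880e+01 2.000e-01]
bkL [527.6  11.2  40. ] [ -6.4 -11.1  40. ] [524.1  13.3  48.3]
bkR [537.7  38.9  40. ] [ 3.7 16.6 40. ] [5.575e+02 3.650e+01 1.000e-01]
tipcenter_hub [527.7  26.1  34. ] [-6.3  3.8 34. ] [525.   27.   40.6]
```

Emit:
{"api": "arm_command", "payload": {"plan": [[0, [0.8, 0, 0], 0], [0, [0.7, 0, 0], 0], [0, [0.3, 0, 0], 0], [0, [0.3, 0, 0], 0], [0, [0.3, 0, 0], 0], [0, [0, 0, 0], 0], [0, [0, 0, 0], 0]]}}

```text
time_s: 4.53
tcp_pos: [541.6, 44.6, 106.4]
eef_rot: [0.0, 0.819, 0.574, -0.0]
ft_force: [-0.4, -0.6, 0.5]
finger_gap: 0.4
```

```bash
python3 snap.py 3 wrist
```

```text
4.575 [541.65394026  44.60374793 106.39710694] [ 7.48679999e-06  8.18858087e-01  5.73996021e-01 -3.06678683e-05] [ 0.51458897  0.03978251 -0.03399278] -0.056238982317407475
```

View pics/wrist3.png

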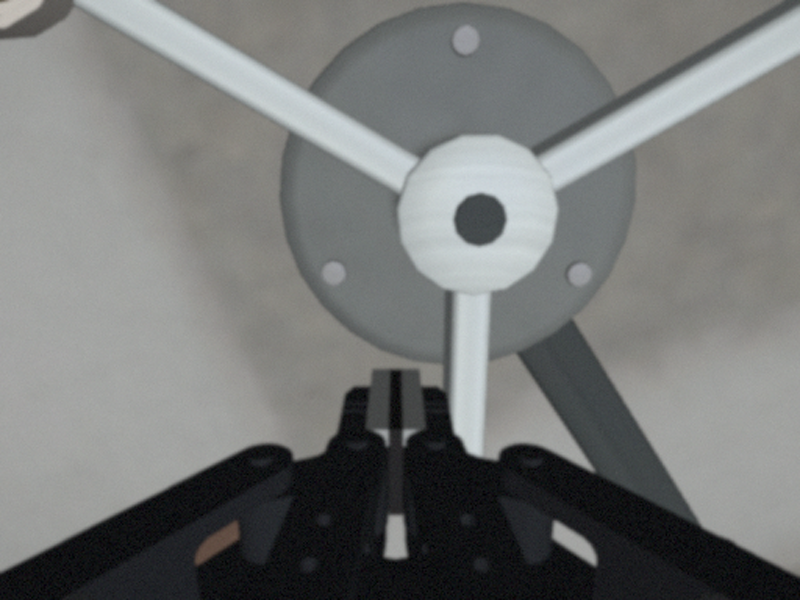

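Emit:
{"api": "arm_command", "payload": {"plan": [[0, [0.2, 0, 0], 0], [0, [0.2, 0.03, 0], -0.02], [0, [0.22, 0.05, 0], -0.04], [0, [0.22, 0.05, 0], -0.04], [0, [0.22, 0.05, 0], -0.04], [0, [0.22, 0.05, 0], -0.04], [0, [0.22, 0.05, 0], -0.04], [0, [0.22, 0.05, 0], -0.04], [0, [0.22, 0.05, 0], -0.04], [0, [0.22, 0.05, 0], -0.04], [0, [0, 0, 0], 0], [0, [0, 0, 0], 0]]}}

```text
time_s: 6.08
tcp_pos: [550.1, 65.4, 106.2]
eef_rot: [-0.0, 0.71, 0.704, -0.0]
ft_force: [-0.8, -0.8, 0.5]
finger_gap: 0.5
```

```bash
python3 snap.py 4 wrist side scene
```

```text
6.225 [550.09730531  65.27587712 106.17936236] [-4.19986982e-04  7.09802826e-01  7.04400253e-01 -2.34856371e-04] [-0.24435677 -1.50866633  0.74324555] 0.13046615670977013
```

View pics/wrist4.png

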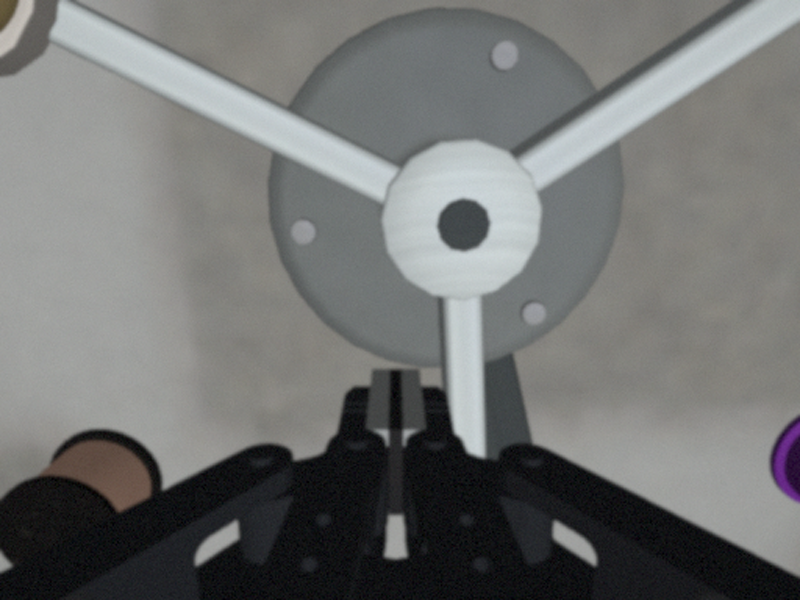

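View pics/scene4.png

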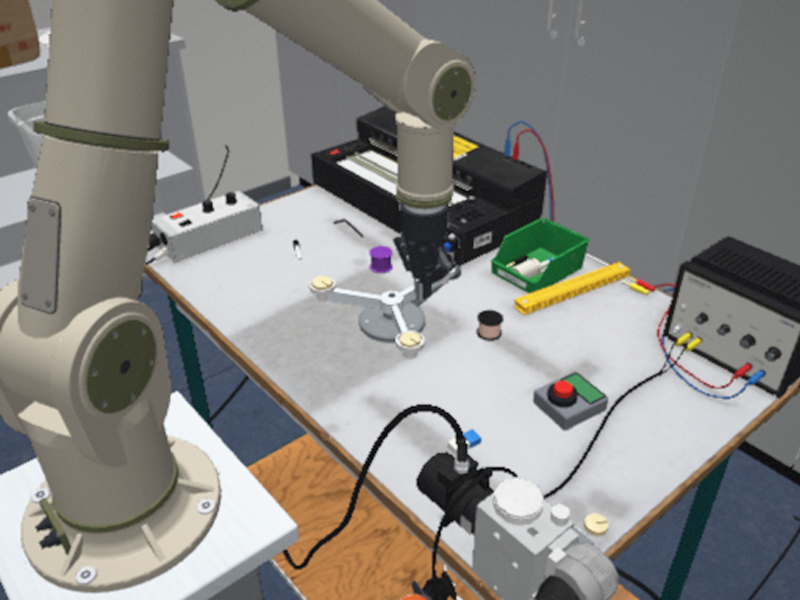

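```bash
cat > ang.py <<'E'
import sys
from h import *
import cv2
# rotor angle from arm-top bright mask in wrist picture: rays to z=48
def angles(n,rmin=25,rmax=92,hubuv=None):
    p,d,K,T=load(n)
    hsv=cv2.cvtColor(p,cv2.COLOR_BGR2HSV)
    f=1.5625
    h=onz(K,T,hubuv[0]/f,hubuv[1]/f,54)
    ys,xs=np.nonzero((p.min(2)>165)&(hsv[...,1]<40))
    P=np.array([onz(K,T,x,y,48) for x,y in zip(xs,ys)])
    q=P-h; r=np.hypot(q[:,0],q[:,1]); a=np.degrees(np.arctan2(q[:,1],q[:,0]))
    m=(r>rmin)&(r<rmax)
    dd=np.array([d[y,x] for x,y in zip(xs,ys)]); W=np.array([pt(K,T,d,x,y)[2] for x,y in zip(xs,ys)])
    m&=abs(W-48)<6
    print("hub",h.round(1),"n",m.sum())
    hist=np.histogram(a[m],bins=np.arange(-180,181,10))[0];print(hist)
    return a[m],h
if __name__=="__main__":
    a,h=angles(sys.argv[1],hubuv=(float(sys.argv[2]),float(sys.argv[3])))
    z=np.exp(1j*np.radians(3*a)).mean(); c=np.degrees(np.angle(z))/3
    print("mod120:",c)
    for k in range(3):
        e=(a-(c+120*k)+180)%360-180; s=abs(e)<25
        if s.sum()>30: print(k,s.sum(),round(c+120*k+np.mean(e[s]),2))
E
python3 ang.py wrist1 394 142; python3 ang.py wrist2 579 211;python3 ang.py wrist3 478 213; python3 ang.py wrist4 462 219
```

```text
hub [497.8  82.2  54. ] n 2306
[  0   0   0 420 406   0   0   0   0   0   0   0   0   0   0 368 286   0
   0   0   0   0   0   0   0   0   0 421 405   0   0   0   0   0   0   0]
mod120: -20.207955678147147
0 654 -20.53
1 826 99.89
2 826 219.95
hub [496.9  81.9  54. ] n 8109
[   0    0    0 2027 2386    0    0    0    0    0    0    0    0    0
    0  758  980    0    0    0    0    0    0    0    0    0    9 1225
  724    0    0    0    0    0    0    0]
mod120: -20.07982879540514
0 1738 -19.34
1 1958 98.45
2 4413 220.28
hub [496.7  82.2  54. ] n 10128
[   0    0    0 1660 2980    9    0    0    0    0    0    0    0    0
    0  681 1039    1    0    0    0    0    0    0    0    0    9 2253
 1496    0    0    0    0    0    0    0]
mod120: -19.69471259719923
0 1721 -19.03
1 3758 98.95
2 4649 221.15
hub [496.8  81.9  54. ] n 10282
[   0    0    0    0    0  186 4280  142    0    0    0    0    0    0
    0    0    0  224 1361   58    0    0    0    0    0    0    0    0
    0  787 3242    2    0    0    0    0]
mod120: 3.5391952513428167
0 1643 4.05
1 4031 122.35
2 4608 244.39
```

Emit:
{"api": "arm_command", "payload": {"plan": [[0, [0.18, 0.05, 0], -0.032], [0, [0.18, 0.05, 0], -0.032], [0, [0.18, 0.05, 0], -0.032], [0, [0.18, 0.05, 0], -0.032], [0, [0.18, 0.05, 0], -0.032], [0, [0, 0, 0], 0], [0, [0, 0, 0], 0]]}}

```text
time_s: 7.1
tcp_pos: [552.7, 74.4, 106.5]
eef_rot: [0.0, 0.651, 0.759, 0.0]
ft_force: [0.5, -1.6, -0.6]
finger_gap: -0.1
```

```bash
python3 snap.py 5 wrist
python3 - <<'E'
from h import *
import cv2
p,d,K,T=load("wrist5")
g=cv2.cvtColor(p,cv2.COLOR_BGR2GRAY)
# hub hole centre
m=((g<90)).astype(np.uint8); n,l,s,c=cv2.connectedComponentsWithStats(m[100:180,230:360])
for i in range(1,n):
    if 200<s[i,4]<2000: print(s[i],(c[i]+[230,100])*1.5625)
E
python3 ang.py wrist5 462 219
```

```text
7.15 [552.67065964  74.38593604 106.49840892] [4.12743678e-05 6.51277330e-01 7.58839739e-01 2.99348095e-04] [ 0.45400375 -0.7438769  -0.50888843] -0.36400509126690833
[ 50  26  32  31 750] [461.85625    220.32291667]
hub [497.7  82.1  54. ] n 10106
[   0    0    0    0    0    0  532 3996   32    0    0    0    0    0
    0    0    0    0  332 1268   20    0    0    0    0    0    0    0
    0    0  666 3245   15    0    0    0]
mod120: 12.886922739902232
0 1620 13.1
1 3926 132.62
2 4560 253.04
```

View pics/wrist5.png

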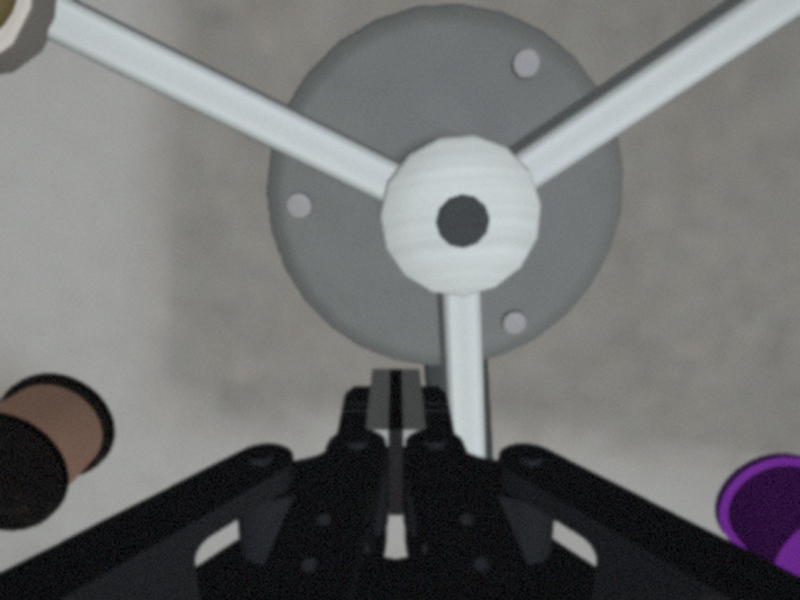

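Emit:
{"api": "arm_command", "payload": {"plan": [[0, [-1.0, 0, 0], 0], [0, [-2.0, 0, 0], 0], [0, [0, 0, -4], 0], [0, [0, 0, -5], 0], [0, [0, 0, -5], 0], [0, [0, 0, -5], 0], [0, [1.5, 3.5, 0], 0], [0, [1.5, 3.5, 0], 0], [0, [0, 0, 0], 0], [0, [0, 0, 0], 0], [0, [0, 0, 0], 0], [0, [0, 0, 0], 0]]}}

```text
time_s: 8.65
tcp_pos: [621.4, 84.0, 296.8]
eef_rot: [0.0, 0.652, 0.759, 0.0]
ft_force: [0.3, 0.1, -0.0]
finger_gap: 0.1
```

```bash
python3 snap.py 6 wrist
```

```text
8.7 [621.43288984  84.13291932 296.78798499] [1.03078126e-04 6.51529724e-01 7.58623075e-01 1.91993632e-04] [-0.10319554  0.72419041  0.08751039] 0.2518071922752556
```

View pics/wrist6.png

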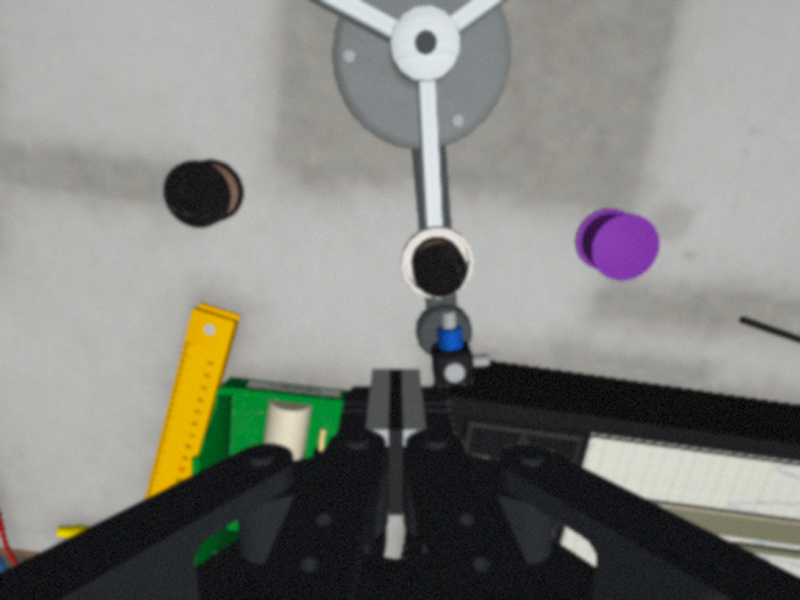

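Run:
```python
from h import *
import cv2
p,d,K,T=load("wrist6")
c=p[0:255,235:335];cv2.imwrite("pics/c6.png",cv2.resize(p[135:255,220:340],(600,600),interpolation=cv2.INTER_CUBIC))
hsv=cv2.cvtColor(p,cv2.COLOR_BGR2HSV)
m=(hsv[...,0]>100)&(hsv[...,0]<125)&(hsv[...,1]>150)&(hsv[...,2]>80);m[:,:260]=0;m[:, 320:]=0;m[:180]=0;m[240:]=0
ys,xs=np.nonzero(m);print("blue",xs.mean(),ys.mean(),xs.min(),xs.max())
hole=p[10:45,255:290].max(2)<110; y,x=np.nonzero(hole);print("hole",x.mean()+255,y.mean()+10,hole.sum())
```

```text
blue 288.05263157894734 217.21052631578948 280 296
hole 272.0169491525424 26.779661016949152 118
```

View pics/c6.png

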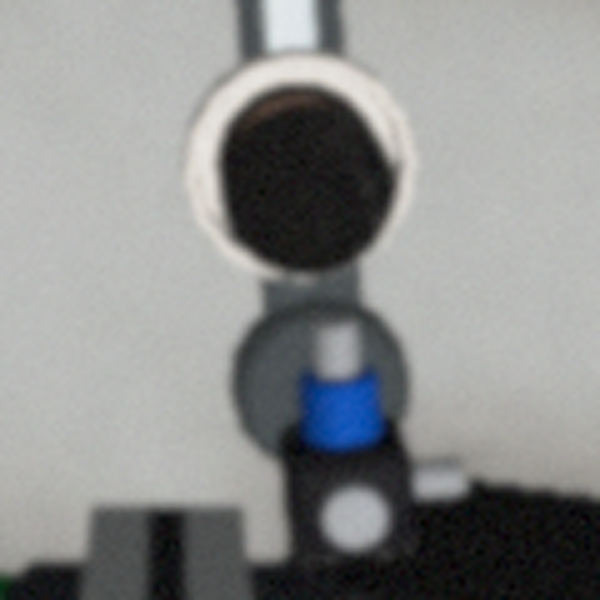

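```bash
python3 - <<'E'
from h import *
p,d,K,T=load("wrist6")
h=onz(K,T,272.5,27.2,54)
for k,u,v,z in [("dishrim",280.4,168.2,56),("bobtop",281.6,170.6,74),("tip",287.6,200.5,64),("blue",288.3,217.2,64),("bluetop",288.3,217.2,69),("screw",291,239,82),("pfoot",284.4,211.5,6)]:
    q=onz(K,T,u,v,z)-h;print(k,np.hypot(q[0],q[1]).round(1),np.degrees(np.arctan2(q[1],q[0])).round(2))
E
python3 ang.py wrist6 426 42.5
```

```text
dishrim 119.5 13.1
bobtop 117.8 12.98
tip 148.7 14.82
blue 165.1 14.61
bluetop 163.2 14.48
screw 179.3 14.48
pfoot 179.7 14.7
hub [497.9  82.2  54. ] n 1319
[  0   0   0   0   0   0  79 269  14   0   0   0   0   0   0   0   0   0
 154 605   3   0   0   0   0   0   0   0   0   0  70 108  17   0   0   0]
mod120: 12.75382233881713
0 762 12.42
1 195 132.52
2 362 253.57
```

Emit:
{"api": "arm_command", "payload": {"plan": [[0, [-1.5, -3.5, 0], 0], [0, [-1.5, -3.5, 0], 0], [0, [0, 0, 5], 0], [0, [0, 0, 5], 0], [0, [0, 0, 5], 0], [0, [0, 0, 4], 0], [0, [0, 0, 0], 0], [0, [1.5, 0, 0], 0], [0, [0.8, 0, 0], 0], [0, [0.4, 0, 0], 0], [0, [0.2, 0, 0], 0], [0, [0.1, 0, 0], 0], [0, [0.08, 0, 0], 0], [0, [0.08, 0, 0], 0], [0, [0, 0, 0], 0], [0, [0, 0, 0], 0], [0, [0, 0, 0], 0]]}}

```text
time_s: 10.82
tcp_pos: [552.3, 75.5, 106.4]
eef_rot: [0.0, 0.651, 0.759, -0.0]
ft_force: [0.4, -1.6, 0.6]
finger_gap: -0.1
```

```bash
python3 snap.py 7 wrist;python3 ang.py wrist7 462 219
```

```text
10.875 [552.27651687  75.49179456 106.39355899] [ 3.26324254e-05  6.51354510e-01  7.58773550e-01 -3.16629302e-05] [ 1.19003121 -2.09452753 -0.14207594] -0.027749703220785335
hub [497.3  83.1  54. ] n 9900
[   0    0    0    0    0    0  102 4212  187    0    0    0    0    0
    0    0    0    0  381 1227    4    0    0    0    0    0    0    0
    0    0  217 3471   99    0    0    0]
mod120: 14.290683114843128
0 1612 12.68
1 3787 134.22
2 4501 254.92
```

View pics/wrist7.png

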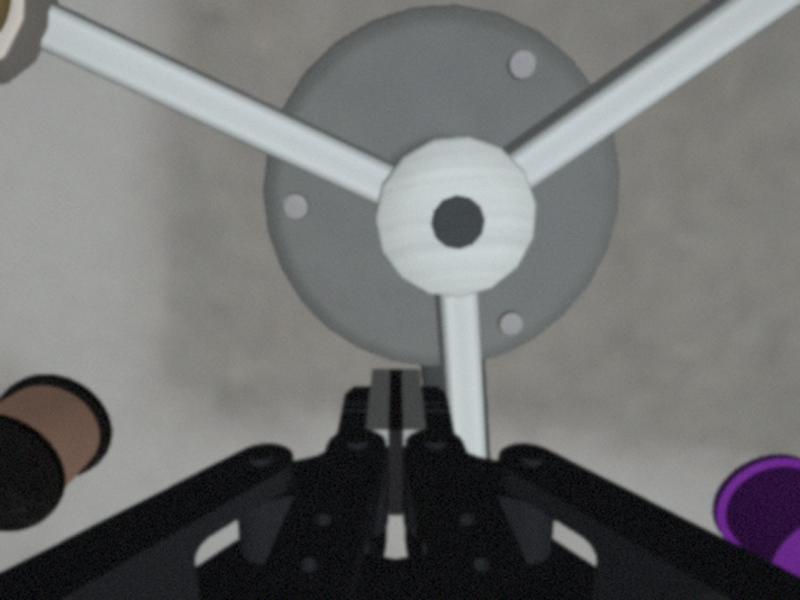

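Emit:
{"api": "arm_command", "payload": {"plan": [[0, [-1.0, 0, 0], 0], [0, [-2.0, 0, 0], 0], [0, [0, 0, -4], 0], [0, [0, 0, -5], 0], [0, [0, 0, -5], 0], [0, [0, 0, -5], 0], [0, [1.5, 3.5, 0], 0], [0, [1.5, 3.5, 0], 0], [0, [0, 0, 0], 0], [0, [0, 0, 0], 0], [0, [0, 0, 0], 0], [0, [0, 0, 0], 0]]}}

```text
time_s: 12.38
tcp_pos: [621.1, 85.6, 296.8]
eef_rot: [0.0, 0.652, 0.759, 0.0]
ft_force: [-0.7, 0.7, 0.4]
finger_gap: 0.2
```

```bash
python3 snap.py 8 wrist
python3 - <<'E'
from h import *
import cv2
p,d,K,T=load("wrist8")
cv2.imwrite("pics/c8.png",cv2.resize(p[135:255,220:340],(600,600),interpolation=cv2.INTER_CUBIC))
cv2.imwrite("pics/h8.png",cv2.resize(p[0:60,240:300],(600,600),interpolation=cv2.INTER_CUBIC))
E
```

```text
12.425 [621.18021795  85.7421672  296.78991631] [6.43932923e-05 6.51519533e-01 7.58631826e-01 2.15513812e-04] [-0.48051667 -0.05454438  0.26250247] 0.10531143264735583
```

View pics/c8.png

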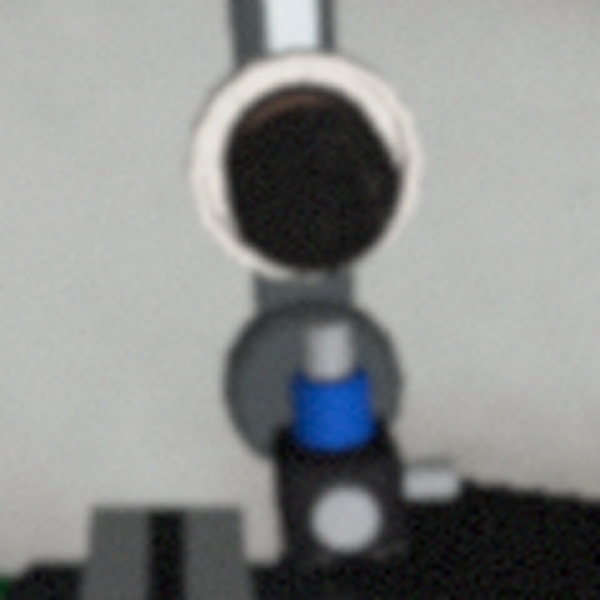

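View pics/h8.png

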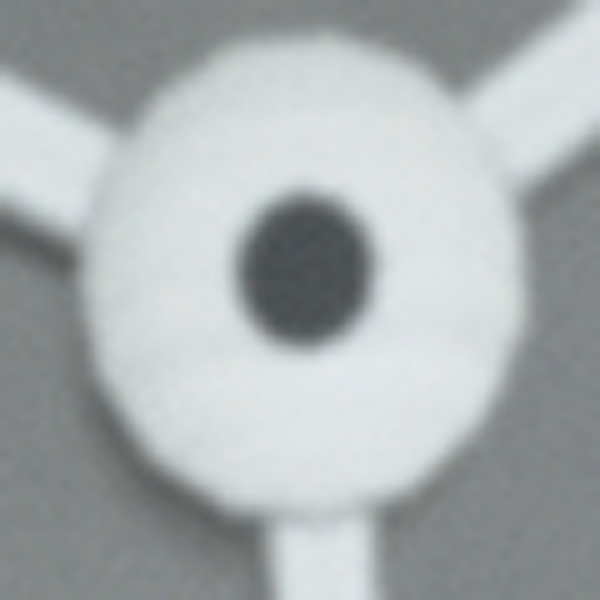

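```bash
python3 - <<'E'
from h import *
p,d,K,T=load("wrist8")
h=onz(K,T,270.5,27.3,54)
for k,u,v,z in [("dishrim",281.4,168.2,56),("bobtop",283.0,170.6,74),("tip",286.0,200.5,64),("blue",286.6,217.2,64),("screw",289.2,239,82),("pfoot",282.7,211.5,6),("arm@300",278.,148,48)]:
    q=onz(K,T,u,v,z)-h;print(k,np.hypot(q[0],q[1]).round(1),np.degrees(np.arctan2(q[1],q[0])).round(2))
E
python3 ang.py wrist8 422.7 42.7
```

```text
dishrim 119.7 14.34
bobtop 118.0 14.38
tip 148.7 14.9
blue 165.0 14.64
screw 179.3 14.5
pfoot 179.6 14.63
arm@300 102.0 13.65
hub [498.   82.1  54. ] n 1344
[  0   0   0   0   0   0  63 309  25   0   0   0   0   0   0   0   0   0
  75 671  18   0   0   0   0   0   0   0   0   0  47 111  25   0   0   0]
mod120: 14.008725811886068
0 764 13.8
1 183 133.67
2 397 254.57
```

Emit:
{"api": "arm_command", "payload": {"plan": [[0, [-4.26, -1.91, 0], 0], [0, [-4.26, -1.91, 0], 0], [0, [-4.26, -1.91, 0], 0], [0, [-4.26, -1.91, 0], 0], [0, [-4.26, -1.91, 0], 0], [0, [-4.26, -1.91, 0], 0], [0, [-4.26, -1.91, 0], 0], [0, [0, 0, 0], 0], [0, [0, 0, 0], 0], [0, [0, 0, 0], 0], [0, [0, 0, 0], 0]]}}

```text
time_s: 13.8
tcp_pos: [535.0, -227.5, 296.4]
eef_rot: [-0.0, 0.65, 0.76, 0.0]
ft_force: [1.0, 0.3, 0.7]
finger_gap: -0.1
```

```bash
python3 snap.py 9 wrist scene side
python3 - <<'E'
from h import *
import cv2
for n in ("wrist9",):
    p,d,K,T=load(n)
    h=cv2.cvtColor(p,cv2.COLOR_BGR2HSV)
    m=(((h[...,0]<8)|(h[...,0]>172))&(h[...,1]>150)&(h[...,2]>90)).astype(np.uint8)
    k,l,s,c=cv2.connectedComponentsWithStats(m)
    for i in range(1,k):
        if s[i,4]>60: print(n,s[i],c[i].round(1),onz(K,T,*c[i],51).round(1))
p,d,K,T=load("scene0")
# tall things near button
v,u=np.mgrid[0:384:2,0:512:2]
P=np.array([pt(K,T,d,a,b) for a,b in zip(u.ravel(),v.ravel())])
m=(d[::2,::2].ravel()>0)&(abs(P[:,0]-537)<150)&(abs(P[:,1]+239)<150)&(P[:,2]>25)
Q=P[m]
for x in range(390,690,30): print(x,[int(Q[(abs(Q[:,0]-x)<15)&(abs(Q[:,1]-y)<15)][:,2].max(initial=0)) for y in range(-390,-80,30)])
E
```

```text
13.95 [ 534.70450773 -228.24414664  296.3643792 ] [-6.00479072e-05  6.50920736e-01  7.59145699e-01 -2.19926635e-05] [-0.41218024 -0.17097735 -0.48120469] 0.07869134270630014
wrist9 [227 161  28  27 594] [240.9 174.2] [ 540.1 -237.5   51. ]
390 [0, 0, 0, 0, 0, 0, 0, 0, 0, 0, 0]
420 [0, 0, 0, 0, 0, 0, 0, 0, 0, 0, 0]
450 [0, 0, 0, 0, 0, 0, 0, 0, 0, 0, 0]
480 [0, 0, 0, 0, 0, 0, 0, 0, 0, 0, 0]
510 [0, 0, 0, 0, 29, 40, 27, 0, 0, 0, 0]
540 [0, 0, 0, 0, 39, 52, 40, 0, 0, 0, 0]
570 [0, 0, 0, 0, 30, 40, 30, 0, 0, 0, 0]
600 [0, 0, 0, 0, 30, 30, 30, 0, 0, 0, 0]
630 [0, 0, 0, 0, 0, 0, 0, 0, 0, 0, 0]
660 [0, 0, 0, 0, 0, 0, 0, 0, 0, 0, 0]
```

View pics/wrist9.png

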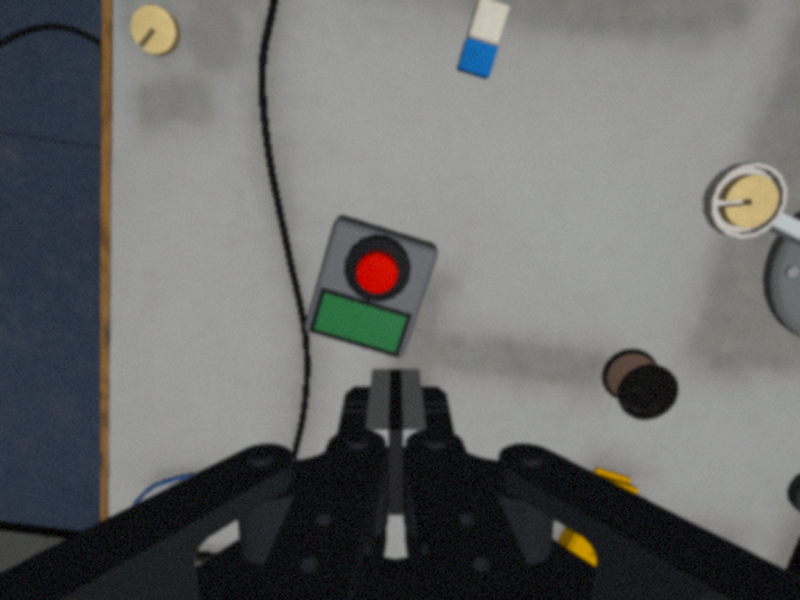

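View pics/scene9.png

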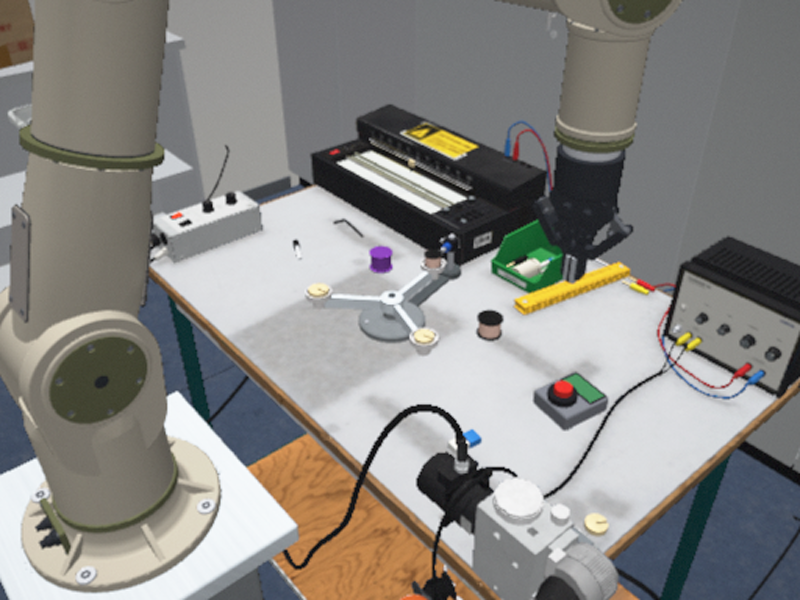

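Emit:
{"api": "arm_command", "payload": {"plan": [[0, [-1.06, 0.23, 0], 0], [0, [0, 0, 4], 0], [0, [0, 0, 5], 0], [0, [0, 0, 4], 0], [0, [0, 0, 2], 0], [0, [0, 0, 1], 0], [0, [0, 0, 0], 0], [0, [0, 0, 0], 0], [0, [0, 0, 0], 0]]}}

```text
time_s: 15.08
tcp_pos: [538.9, -239.2, 137.5]
eef_rot: [0.001, 0.651, 0.759, 0.0]
ft_force: [1.2, -0.0, 0.1]
finger_gap: -0.1
```

```bash
python3 snap.py 10 scene side
python3 - <<'E'
import cv2
from h import *
a=load("scene10")[0][210:290,310:416];b=load("side10")[0][210:290,280:386]
cv2.imwrite("pics/b10.png",np.hstack([cv2.resize(x,(400,302),interpolation=cv2.INTER_CUBIC) for x in (a,b)]))
E
```

```text
15.175 [ 538.72705396 -239.01741371  137.14627995] [5.50321406e-04 6.51240864e-01 7.58870844e-01 2.77357790e-04] [ 0.18134799 -0.17224725  0.12312599] 0.010850275447955344
```

View pics/b10.png

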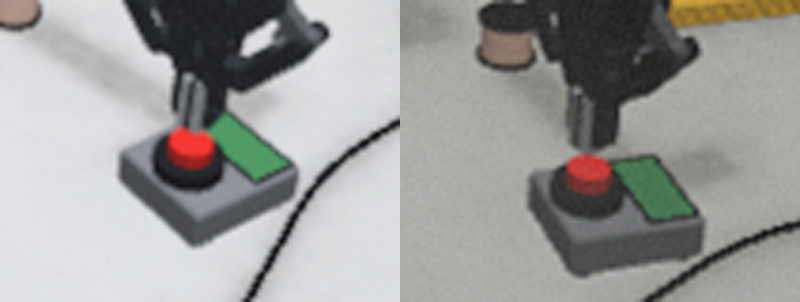

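Emit:
{"api": "arm_command", "payload": {"plan": [[0, [0, 0, 0.6], 0], [0, [0, 0, 0.5], 0], [0, [0, 0, 0.2], 0], [0, [0, 0, 0.2], 0], [0, [0, 0, 0.2], 0], [0, [0, 0, 0.1], 0], [0, [0, 0, 0.1], 0], [0, [0, 0, 0], 0], [0, [0, 0, 0], 0]]}}

```text
time_s: 16.3
tcp_pos: [538.3, -238.9, 117.8]
eef_rot: [-0.0, 0.651, 0.759, 0.0]
ft_force: [-3.4, 2.1, 6.1]
finger_gap: 0.1
```

```bash
python3 snap.py 11 side
python3 - <<'E'
import cv2
from h import *
b=load("side11")[0][210:290,280:386]
cv2.imwrite("pics/b11.png",cv2.resize(b,(800,604),interpolation=cv2.INTER_CUBIC)[:600])
E
```

```text
16.35 [ 538.27628264 -238.86852577  117.73461366] [-1.37132988e-04  6.51264235e-01  7.58851023e-01  3.76151149e-05] [-4.72732214  1.21968341  6.09667833] 0.2472868424834981
```

View pics/b11.png

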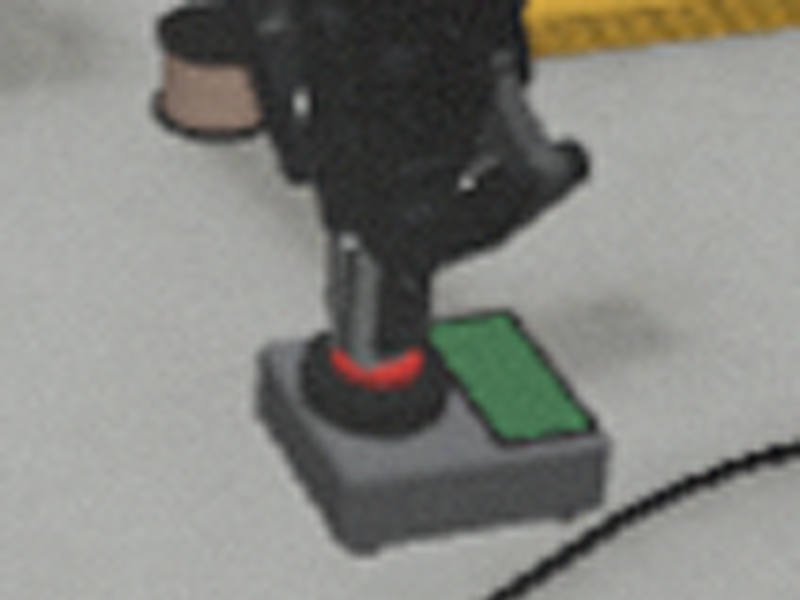

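Emit:
{"api": "arm_command", "payload": {"plan": [[0, [0, 0, -0.5], 0], [0, [0, 0, -1], 0], [0, [0, 0, -3], 0], [0, [0, 0, -5], 0], [0, [0, 0, -5], 0], [0, [0, 0, -5], 0], [0, [0, 0, 0], 0], [0, [0, 0, 0], 0], [0, [0, 0, 0], 0]]}}

```text
time_s: 17.48
tcp_pos: [538.0, -238.6, 311.0]
eef_rot: [-0.001, 0.651, 0.759, -0.001]
ft_force: [0.0, -0.3, -0.7]
finger_gap: -0.1
```

```bash
python3 snap.py 12 scene side wrist
python3 - <<'E'
import cv2
from h import *
a=load("scene12")[0][130:260,190:390]
cv2.imwrite("pics/b12.png",cv2.resize(a,(800,520),interpolation=cv2.INTER_CUBIC))
E
```

```text
17.625 [ 538.11998546 -238.74614021  311.33635774] [-8.53154848e-04  6.51285465e-01  7.58832192e-01 -4.68344879e-04] [0.20433057 0.70533341 0.20596105] -0.04589518079979389
```

View pics/b12.png

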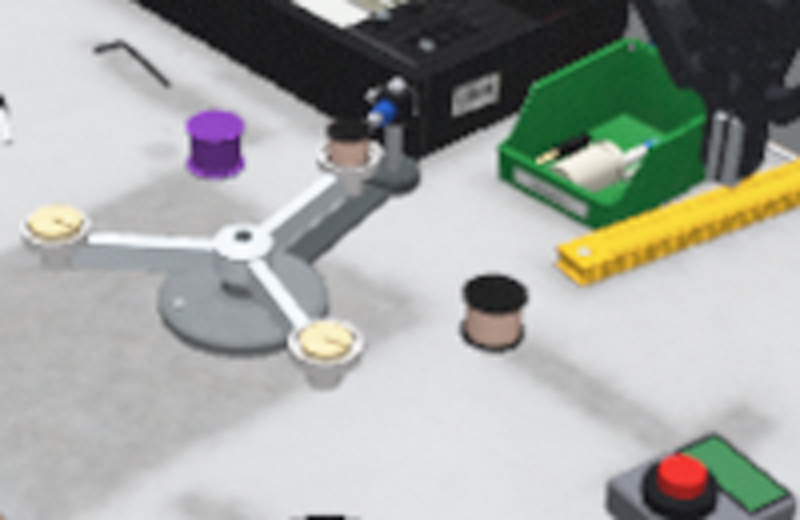

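View pics/side12.png

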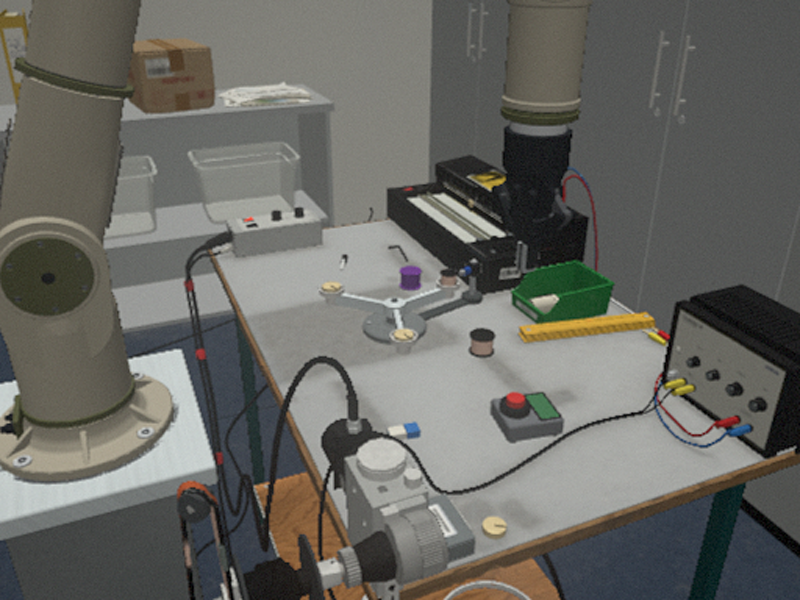

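Run:
```python
from h import *
p,d,K,T=load("scene12")
h=onz(K,T,190+243/4,130+240/4,54)
for k,u,v,z in [("dish",349,157,56),("bobtop",350,131,74),("blue",383,111,64),("w1",327,341,58),("w2",57,224,58),("tip",371,122,64)]:
    q=onz(K,T,190+u/4,130+v/4,z)-h;print(k,np.hypot(q[0],q[1]).round(1),np.degrees(np.arctan2(q[1],q[0])).round(2))
```

```text
dish 117.1 13.09
bobtop 120.4 14.02
blue 169.1 15.69
w1 119.5 -105.6
w2 118.5 133.71
tip 152.1 15.41
```

Run:
```python
from h import *
import cv2
p,d,K,T=load("wrist8")
hsv=cv2.cvtColor(p,cv2.COLOR_BGR2HSV)
def ang(c,h,z):
    q=onz(K,T,*c,z)-h;return np.hypot(q[0],q[1]).round(1),np.degrees(np.arctan2(q[1],q[0])).round(2)
hole=np.zeros(p.shape[:2],np.uint8);hole[12:42,258:284]=(p[12:42,258:284].max(2)<140)
M=cv2.moments(hole,True);hc=(M['m10']/M['m00'],M['m01']/M['m00']);h=onz(K,T,*hc,54);print("hole",hc,h)
# bobbin dark top
b=np.zeros_like(hole);b[145:192,258:305]=(p[145:192,258:305].max(2)<75)
n,l,s,c=cv2.connectedComponentsWithStats(b);i=1+np.argmax(s[1:,4]);print("bob",s[i],c[i],ang(c[i],h,73))
# dish rim: warm white relative to table
lab=cv2.cvtColor(p,cv2.COLOR_BGR2LAB).astype(int)
r=np.zeros_like(hole);sub=(lab[...,0]>200)&(lab[...,2]>129)
r[140:196,250:312]=sub[140:196,250:312];r=cv2.morphologyEx(r,cv2.MORPH_OPEN,np.ones((2,2)))
n,l,s,c=cv2.connectedComponentsWithStats(r);i=1+np.argmax(s[1:,4]);print(s[i])
cn,_=cv2.findContours((l==i).astype(np.uint8),cv2.RETR_EXTERNAL,cv2.CHAIN_APPROX_NONE)
hull=cv2.convexHull(max(cn,key=len));e=cv2.fitEllipse(hull);print("dish",e,ang(e[0],h,56))
bl=((hsv[...,0]>100)&(hsv[...,0]<125)&(hsv[...,1]>150)&(hsv[...,2]>80));bl[:,:260]=0;bl[:,320:]=0;bl[:180]=0;bl[240:]=0
ys,xs=np.nonzero(bl);print("blue",xs.mean(),ys.mean(),ang((xs.mean(),ys.mean()),h,66))
g=((p.min(2)>120)&(hsv[...,1]<40));t=np.zeros_like(hole);t[200:210,278:294]=g[200:210,278:294]
ys,xs=np.nonzero(t);print("tip",xs.mean(),ys.mean(),len(xs),ang((xs.mean(),ys.mean()),h,65))
```

```text
hole (270.0810810810811, 26.62837837837838) [497.53188391  81.66078858  54.        ]
bob [265 153  35  38 949] [281.54056902 170.83245522] (np.float64(118.8), np.float64(13.94))
[259 147  47  42 404]
dish ((281.7663269042969, 169.0128936767578), (43.53226852416992, 46.978843688964844), 65.0981216430664) (np.float64(121.0), np.float64(14.61))
blue 286.3186274509804 217.3186274509804 (np.float64(164.9), np.float64(14.6))
tip 285.65277777777777 204.625 72 (np.float64(152.8), np.float64(14.75))
```

```bash
python3 -c "
from bench import *
print(close_job())"
```

```text
the job is handed in; nothing more can be done
None
```

The job is handed in. I turned the changer about 34.5° anticlockwise until the bobbin stood in front of the probe tip. Then, with the changer at rest, I pressed the red start button and let it go. It took about 17.6 s of the 56 s allowed.

- **Turning:** I used the closed fingertips against the bare part of the bobbin's arm, in three gentle pushes. The wrist force stayed around 2 N.
- **Button:** Full travel is my inference. The fingers came down to about the full-press height and met about 6 N upward, more than the 4 N needed. The later pictures show the button back up.
- **Alignment, wrist camera:** This is the best view, and it was taken before the button press. It put the dish at 14.3 to 14.6° and the probe at about 14.65°. Averaging the three arms gave 14.0°, and the bobbin itself read 13.9 to 14.4°. That makes it lined up to about 1 mm, perhaps slightly short of the probe.
- **Alignment, scene camera:** This view disagreed a little. It put the rotor at 13.1 to 14.4° and the probe at about 15.5°, which would be up to 2–3 mm short. I trusted the closer wrist view and did not nudge the changer after pressing.
- **Final state:** In the last pictures all three samples were in their dishes and the other things on the table looked unmoved. The fingertips were about 240 mm above the table, touching nothing.

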